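# Eject a test cassette and stop it on the chute

## Robot

A 6-joint arm with a two-finger parallel gripper is mounted at the origin on the work surface. World frame = base frame: x ahead of the robot, y to its left, z up, the work surface at z = 0. Lengths are in m, angles in rad, forces in N, time in s.
With the tool pointing down it reaches from about 0.35 to 0.975 m from the base axis. Payload 4.9 kg.
Tool frame: the origin (TCP) lies on the centre line of the jaws, within the pads' length; the fingertips stand 25 mm ahead of it and the grasp point (between the pads) lies 6 mm ahead of it; z points along the fingers, y is the line along which they close (so a half turn about z gives the same grasp; the last joint's range is limited). The gripper opens to 85 mm and grips with 20 to 120 N. Pads are 22 mm wide; open, the fingers measure 114 mm over their backs; the gripper's body (76 mm by 85 mm) begins 54 mm behind the grasp point. The pads swing forward as they close: fully open they stand 13 mm farther back than shut.
Start: joints at [-1.357, 0.053, 1.613, -0, 1.476, -0.119], TCP at [0.204, -0.591, 0.256] pointing down, gripper open.
Joint ranges: [-3.01, 3.01], [-1.01, 2.22], [0.06, 2.58], [-1.02, 4.17], [0.09, 2.62], [-3.14, 3.14]. Speed limits (rad/s): [2.57, 2.57, 3.14, 3.14, 3.14, 3.14].

## Interface

Orientations are given as a unit quaternion [w, x, y, z].
In Python, from plant import state, grab_frame, get_calibration, job gives the robot as it stands. The module is installed in compiled form; this text tells all that it offers.
- The arm moves only by the tool move_arm, never from a script. Its argument "targets" is a list that holds one entry, the list of rows, each a list of 5 numbers: the opening in per cent of the stroke, from 0 (shut) to 100 (fully open), then the shift along the tool's x, y, z as a fraction of full scale, then the turn about the tool's z as a fraction of full scale. A call has 1 to 5 rows; each row shifts and turns the commanded pose from where the row before left it, along the tool's axes as they then stand; what a row does not reach is not made up. Full scale, the value 1, is 0.6 m for a shift and 6 degrees for a turn. A row lasts 1/12 s, in which the tool goes at most 41.7 mm and 7.16 degrees, less where a joint would pass 70% of its speed; a pose out of reach is approached as far as the arm can. A call with a number of a shift or a turn outside -1 to 1 is refused whole. A call with a gripper value outside its range is refused whole. The fingers move at their own pace and stop on an object; the grip force is fixed at half the most. Time passes only in rows, so rows that do not move let the fingers close. It gives the time, the measured TCP pose, the force, the opening and the grip force at its end, in the units of the state.
- state(): the state, without advancing time (a new reading comes with each control period).
- grab_frame(name): name is "side" or "top" or "wrist"; returns the picture (384x512x3 uint8, red, green, blue); there is no depth.
- get_calibration(name): a dict with "vertical_fov" (degrees; the focal length in pixels is half the picture's height over the tangent of half this angle, whatever the lens; pixels are square), "cx", "cy" (the principal point, pixels), "R" (3x3) and "t" (3): a world point X has camera coordinates R X + t. Camera axes: x right, y down, z forward; pixel columns grow to the right and rows downward; lengths in m; the calibration is good to about 2 mm. A picture is of the moment at which its call begins: read the wrist's pose just before it. get_calibration takes no time and is no camera call; for the wrist camera it gives the pose at the moment of the call.
- job.job_done(): hands the job in; it is judged then, once.
The state is a dict: "time": time; "joint_pos": joint angles; "joint_vel": joint speeds; "joint_efforts": joint torques, N m; "tool_pos": TCP position; "tool_rot": TCP orientation; "contact_force": force on the tool from outside, world axes, zero at the start; "ft_torque": the same for the moment, N m; "gripper_width": opening from 0.0 (shut) to 1.0 (fully open); "grasp_force": force on a finger pad.
Only numpy, scipy, OpenCV 4.12 (cv2) and the standard library are available. Lean on these libraries where they do the work, as an engineer would, in place of code of your own. Each camera call takes 0.05 s, during which the arm holds its last target. There are 200 camera calls.

## Task

On the cassette reader, press the eject key down with one fingertip and, with the other finger, stop the cassette that pops out of the slot while it is on the sloping steel chute, before it slides down into the waste tray: this one is to be kept. Do not pick it up, and leave the other things on the bench and in the tray alone. The job finishes with the finger still holding the cassette there on the chute.

Things in the scene. Friction and masses are not known exactly. Their poses are not given: they have to be found in the camera images.
- reader: White bench machine, fixed, 200 x 200 x 215 mm; origin on the bench under the slot mouth, x into the machine, z up. The low hood over the slot starts at the mouth; its top is 138 mm above the bench there and rises 20 degrees for 60 mm, then the taller rear part begins. In front: chute, key ledge (84 mm above the bench, y -91 to -33 mm, x -81 to 0 mm) and waste tray.
- chute: Polished steel chute of the reader. Origin: on its floor, mid-width, at the slot mouth, 100 mm above the bench. x axis: 20 degrees upward into the machine (the cassette comes out and slides down along -x). y: level, across the chute, away from the eject key. z: square off the floor. Floor 46 mm wide between rails 5 mm high and thick; nothing stays on it unheld.
- chute_foot (a point): Lower end of the chute's floor, mid-width, 130 mm down the slope from the slot mouth, 56 mm above the bench. Just beyond it stands the reader's open grey waste tray (140 x 132 x 45 mm), where cassettes drop.
- key_top (a point): Centre of the top of the eject key: level square push key, 30 x 30 mm, grey plastic, on the ledge beside the chute, on its -y side, 62 mm from the chute's centre line and 55 mm (level) in front of the slot mouth. Up, its top is 92.5 mm above the bench, 12.5 mm above the chute's floor level with it; fully down, 6.5 mm above that floor.
- eject_key (a joint): Travel of the eject key straight down, m: 0 up, 0.006 fully down. Sprung: 1 N to start, 4 N fully down. At about 0.0035 a latch inside frees the cassette: a spring kicks it out 12 mm and it slides on by its weight, its front passing the key in about 0.1 s and the foot in about 0.2 s. Letting the key up does not bring it back.
- cassette_mid (a point): Centre of the test cassette in the slot: loose white plastic block, 75 mm long (along the chute), 42 mm wide, 20 mm thick (plus a 4 mm rib on top at its rear end), about 80 g; its axes lie as the chute's. At the start it is latched, 6 mm of its front end out of the slot, its centre 31 mm inside the mouth.
- used_a: Used cassette, same size, lying in the waste tray; origin under its centre. Not to be disturbed.
- used_b: A second used cassette in the waste tray; origin under its centre. Not to be disturbed.
- spare: Unused cassette, same size, lying on the bench beside the chute; origin under its centre. Not to be disturbed.
- sleeve: Empty blue centrifuge sleeve standing on the bench, open top, 42 mm across, 58 mm high; origin under its centre. Not to be disturbed.
- capped_tube: Blue sleeve with a clear tube and blue ribbed cap standing on the bench, 42 mm across, 120 mm high; origin under its centre. Not to be disturbed.
- reagent: Small reagent bottle standing on the bench, 44 mm across, 85 mm high; origin under its centre. Not to be disturbed.
- pipette: Grey and white hand pipette lying on the bench, 270 mm long, 24 mm high; origin under its middle, x along it. Not to be disturbed.

How it is judged:
On the way:
1. the eject key has been pressed down (value of joint eject_key above 0.0035 m).
At the end, for the whole second after the job is handed in: The cassette has popped at least 15 mm out, lies flat on the chute's floor (within 4 mm and 0.12 rad) with its front end not past the chute's foot, is at rest (under 20 mm/s) and is held there by a finger that touches it (more than 0.03 N) (x of cassette_mid in the frame of chute between -0.0925 and 0.0165 m and z of cassette_mid in the frame of chute between 0.006 and 0.014 m and angle between the z axis of cassette_mid and the z axis of chute, either way round below 0.12 rad and linear speed of cassette below 0.02 m/s and contact force between the fingers and cassette above 0.03 N); the arm keeps its last pose, push and grip.
It fails at once if the cassette slides off the foot of the chute (x of cassette_mid in the frame of chute below -0.1 m).
It fails at once if the cassette is lifted off the chute (z of cassette_mid in the frame of chute above 0.022 m).
It fails at once if another thing on the bench or in the tray is moved by more than 30 mm (distance of any of used_a, used_b, spare, sleeve, capped_tube, reagent, pipette from where it was at the start of the episode above 0.03 m).
It also fails if it takes over 35 s, if anything falls off the work surface, if the arm or the gripper's body presses on something with over 40 N, if the wrist force passes 120 N, or if a joint passes its speed limit or range.

## Working session

There is one attempt and no reset: what is moved stays moved. The work goes in short steps, Python scripts to look and compute and a tool call to move; the robot and the scene stay as the last step left them, time stands still between calls to the robot, and variables do not carry over. Pictures are saved under pics/ and viewed, at most 10 in all, crops included, and the job is handed in when it is done.

Besides the shell and the picture viewer there is one more tool, called after ">>>" as name(argument=value, ...), one argument or row to a line, values as JSON. move_arm: Moves the arm, as the interface text tells. Shift numbers are shares of 0.6 m and turn numbers shares of 6 degrees, none past 1 either way. Its arguments: {"type":"object","properties":{"targets":{"type":"array"}},"required":["targets"]}

```bash
mkdir -p pics
python3 - <<'E'
from plant import state, grab_frame, get_calibration
import cv2
print({k:v for k,v in state().items() if k in('time','tool_pos','tool_rot','gripper_width','contact_force')})
for n in('side','top'):
    c=get_calibration(n); print(n,c)
    f=grab_frame(n); cv2.imwrite(f'pics/{n}0.png',cv2.resize(f[:,:,::-1],(800,600),interpolation=cv2.INTER_CUBIC)); cv2.imwrite(f'raw_{n}0.png',f[:,:,::-1])
E
```

```text
{'time': 0.0, 'tool_pos': array([ 0.20406505, -0.59013423,  0.25504   ]), 'tool_rot': array([-1.04576237e-03,  9.86186018e-01,  1.65638289e-01, -2.88645028e-05]), 'contact_force': array([-0.31209516,  0.57522295,  0.31513934]), 'gripper_width': 0.9989290532267618}
side {'vertical_fov': 53.86315106383978, 'cx': 255.33946847145657, 'cy': 192.86286146282933, 'R': array([[ 0.97943538, -0.20162119,  0.00743183],
       [-0.10277812, -0.53029574, -0.84155991],
       [ 0.17361738,  0.82348972, -0.54011265]]), 't': array([-0.59796968,  0.08066977,  0.87745187])}
top {'vertical_fov': 45.33167703156212, 'cx': 253.71681181738828, 'cy': 198.48648634680117, 'R': array([[-2.31539446e-03, -9.99609524e-01,  2.78466946e-02],
       [-9.98316130e-01,  6.96558693e-04, -5.80036142e-02],
       [ 5.79615683e-02, -2.79341057e-02, -9.97927924e-01]]), 't': array([-0.14994277,  0.58414484,  1.20851471])}
```

View pics/side0.png

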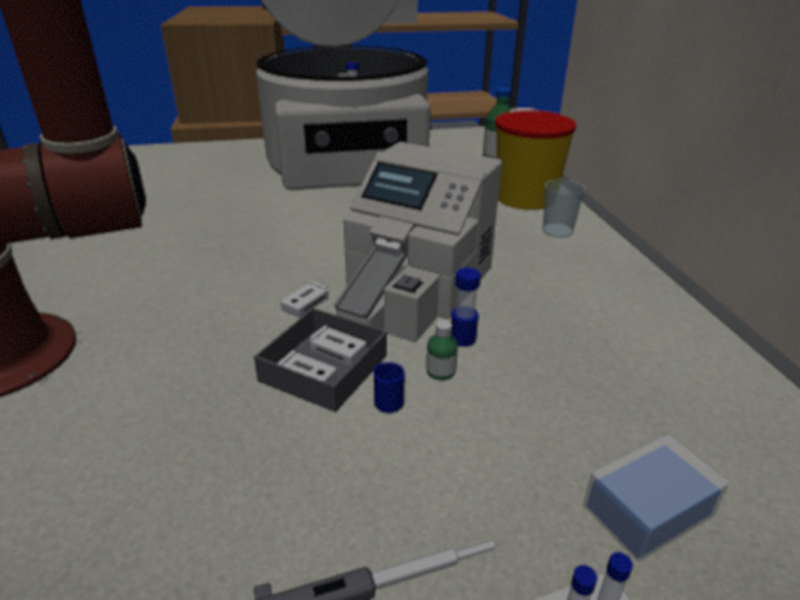

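View pics/top0.png

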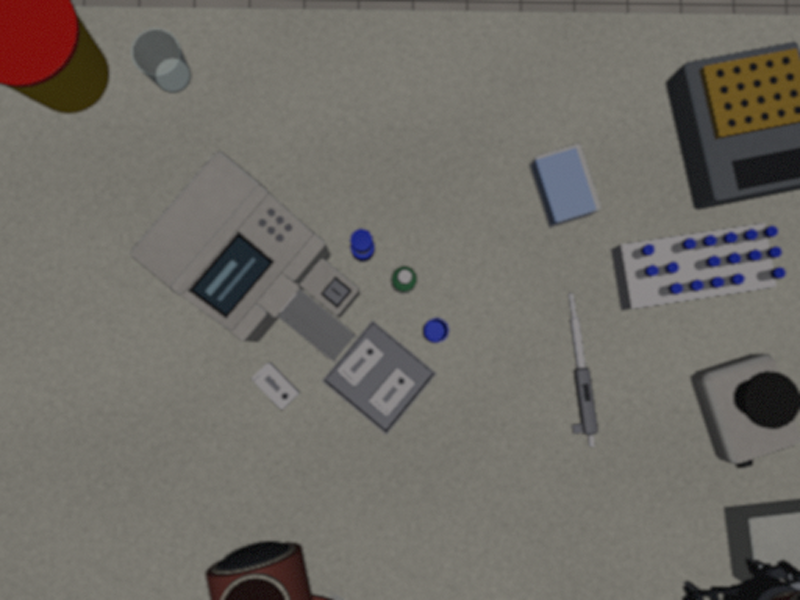

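The side view shows the reader's chute at about (370,280) px and the key at (408,284). In the top view the key is at (336,292), the chute runs from (290,300) to (345,350), and the tray is centred at (380,377). I'll enlarge both.

Run:
```python
import cv2,numpy as np
a=cv2.imread('raw_top0.png')[150:250,150:250]; b=cv2.imread('raw_side0.png')[135:235,205:305]
a,b=[cv2.convertScaleAbs(cv2.resize(i,(400*2-400,400),interpolation=cv2.INTER_CUBIC),alpha=1.5) for i in(a,b)]
for i in (a,b):
    for k in range(0,400,40): i[::8,k]=(0,255,255); i[k,::8]=(0,255,255)
cv2.imwrite('pics/crop0.png',np.hstack([a,b]))
```

```text
(no output)
```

View pics/crop0.png

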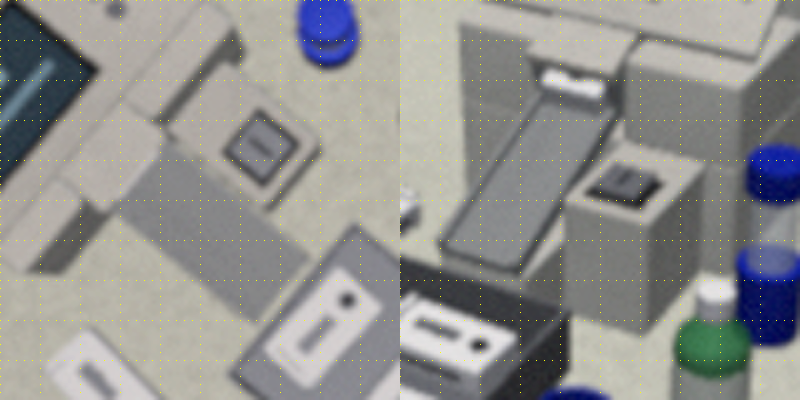

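The crop shows, on the left (top view), the key centred at (262,147) and the chute foot corners at (310,262) and (255,322). On the right (side view), the key is at (625,184), the ledge corners at (567,203), (641,221) and (705,160), and the chute foot corners at (441,245) and (517,272). I'll fit the reader pose from these points.

```bash
cat > h.py <<'E'
import numpy as np
from plant import get_calibration
from scipy.spatial.transform import Rotation as Ro
def proj(n,X,c=None):
    c=c or get_calibration(n); f=192/np.tan(np.radians(c['vertical_fov']/2))
    p=np.asarray(X)@np.array(c['R']).T+c['t']; return p[...,:2]/p[...,2:]*f+[c['cx'],c['cy']]
def world(p,P):
    c,s=np.cos(p[2]),np.sin(p[2]); P=np.asarray(P,float)
    return np.stack([p[0]+c*P[...,0]-s*P[...,1],p[1]+s*P[...,0]+c*P[...,1],P[...,2]],-1)
E
python3 - <<'E'
from h import *
from scipy.optimize import least_squares
F=[[-.122,-.028,.058],[-.122,.028,.058]]; K=[-.055,-.062,.0925]
T=np.array([K]+F); tp=np.array([[262,147],[310,262],[255,322]])/4+150
S=np.array([K]+F[::-1]+[[-.081,-.033,.084],[-.081,-.091,.084],[0,-.091,.084]])
sp=np.array([[625,184],[441,245],[517,272],[567,203],[641,221],[705,160]])-[400,0]; sp=sp/4+[205,135]
r=lambda p:np.r_[(proj('top',world(p,T))-tp).ravel(),(proj('side',world(p,S))-sp).ravel()]
s=least_squares(r,[.6,.05,.8],loss='soft_l1'); print(s.x,np.degrees(s.x[2])); print(s.fun.reshape(-1,2).round(2))
p=s.x
for n,P in dict(key=K,mouth=[0,0,.1],foot=[-.122,0,.056]).items(): print(n,world(p,P))
# other objects (display px top)
c=get_calibration('top')
for n,uv,z in [('cap',(362,238),.12),('bottle',(404,277),.085),('sleeve',(435,330),.058),('spare',(275,385),.02)]:
    g=least_squares(lambda q:proj('top',np.array([q[0],q[1],z]))-np.array(uv)/1.5625,[.6,0]).x
    d=g-p[:2]; cc,ss=np.cos(p[2]),np.sin(p[2]); print(n,g,'reader frame',cc*d[0]+ss*d[1],-ss*d[0]+cc*d[1])
E
```

```text
[0.59891805 0.02784965 0.87636847] 50.21221455894245
[[ 0.45 -0.86]
 [ 0.67 -1.77]
 [ 0.44  0.01]
 [-0.63 -1.45]
 [-1.71 -0.86]
 [-0.35 -1.22]
 [-2.28 -1.17]
 [ 1.32  0.72]
 [ 0.24  0.4 ]]
key [ 0.61136306 -0.0540901   0.0925    ]
mouth [0.59891805 0.02784965 0.1       ]
foot [ 0.52084465 -0.06589759  0.056     ]
cap [ 0.69190196 -0.09400624] reader frame -0.03413182242194131 -0.1494318706668724
bottle [ 0.63390251 -0.16137822] reader frame -0.1230183112460476 -0.1479783491522306
sleeve [ 0.54869362 -0.21348324] reader frame -0.2175859222732625 -0.11584653803531154
spare [0.45732553 0.05470968] reader frame -0.06997176537072591 0.12599149005188956
```

Reader pose found: yaw about 50°, residuals about 1 px (roughly 2 mm). I'll move in high, in front of the reader and over the tray, with the fingers partly closed. From there I'll refine with the wrist camera.

>>> move_arm(
  targets=[
    [[56,0.05,-0.037,0,0],[56,0.05,-0.037,0,0],[56,0.05,-0.037,0,0],[56,0.05,-0.037,0,0],[56,0.05,-0.037,0,0]],
  ],
)

```text
time: 0.52
tool_pos: [0.3102, -0.435, 0.2556]
tool_rot: [-0.0, 0.986, 0.165, -0.0]
contact_force: [0.6, 0.3, 0.2]
gripper_width: 0.558
grasp_force: 0.0
```

>>> move_arm(
  targets=[
    [[56,0.05,-0.037,0,0],[56,0.05,-0.037,0,0],[56,0.05,-0.037,0,0],[56,0.05,-0.037,0,0],[56,0.05,-0.037,0,0]],
  ],
)

```text
time: 0.93
tool_pos: [0.4157, -0.281, 0.2559]
tool_rot: [-0.0, 0.986, 0.166, -0.0]
contact_force: [0.7, -0.8, 0.5]
gripper_width: 0.563
grasp_force: 0.0
```

>>> move_arm(
  targets=[
    [[56,0.05,-0.037,0,0],[56,0.05,-0.037,0,0],[56,0.05,-0.037,0,0],[56,0.05,-0.037,0,0],[56,0.05,-0.037,0,0]],
  ],
)

```text
time: 1.35
tool_pos: [0.5212, -0.1271, 0.2559]
tool_rot: [-0.0, 0.986, 0.166, -0.0]
contact_force: [1.0, -0.6, -0.6]
gripper_width: 0.563
grasp_force: 0.0
```

>>> move_arm(
  targets=[
    [[56,0,0,0,-1],[56,0,0,0,-1],[56,0,0,0,-1],[56,0,0,0,-1],[56,0,0,0,-1]],
  ],
)

```text
time: 1.77
tool_pos: [0.5205, -0.1286, 0.2556]
tool_rot: [-0.0, 0.909, 0.418, -0.0]
contact_force: [0.0, 0.6, 0.2]
gripper_width: 0.557
grasp_force: 0.0
```

>>> move_arm(
  targets=[
    [[56,0,0,0,-0.2],[56,0,0,0,0],[56,0,0,0,0]],
  ],
)

```text
time: 2.02
tool_pos: [0.5205, -0.1289, 0.256]
tool_rot: [-0.0, 0.906, 0.424, -0.0]
contact_force: [0.1, 0.5, -0.3]
gripper_width: 0.56
grasp_force: 0.0
```

Run:
```python
from h import *
from plant import state, grab_frame
import cv2
s=state(); c=get_calibration('wrist'); f=grab_frame('wrist'); np.save('wc.npy',c,allow_pickle=True)
print(s['time'],s['tool_pos'],s['tool_rot'],s['gripper_width'],s['contact_force']); 
R=Ro.from_quat(np.roll(s['tool_rot'],-1)).as_matrix(); print(R); C=-np.array(c['R']).T@c['t']; print('cam',C,'in tool',R.T@(C-s['tool_pos'])); print(np.array(c['R'])@R)
cv2.imwrite('raw_w0.png',f[:,:,::-1]); cv2.imwrite('pics/w0.png',cv2.convertScaleAbs(cv2.resize(f[:,:,::-1],(800,600),interpolation=cv2.INTER_CUBIC),alpha=1.4))
```

```text
2.0167 [ 0.52053111 -0.12893689  0.25599061] [-1.89192663e-04  9.05771295e-01  4.23766785e-01 -1.92435935e-04] 0.5596590814243364 [ 0.08436529  0.52830882 -0.30637954]
[[ 6.40843350e-01  7.67671506e-01 -5.08953026e-04]
 [ 7.67671652e-01 -6.40843353e-01  1.79634652e-04]
 [-1.88258759e-04 -5.05826482e-04 -9.99999854e-01]]
cam [ 0.56967432 -0.06894912  0.37278072] in tool [ 0.07752202 -0.000776   -0.11680433]
[[-1.21996583e-04  9.99999920e-01  3.81873652e-04]
 [-9.53569543e-01 -1.32222490e-06 -3.01172917e-01]
 [-3.01172892e-01 -4.00885151e-04  9.53569467e-01]]
```

View pics/w0.png

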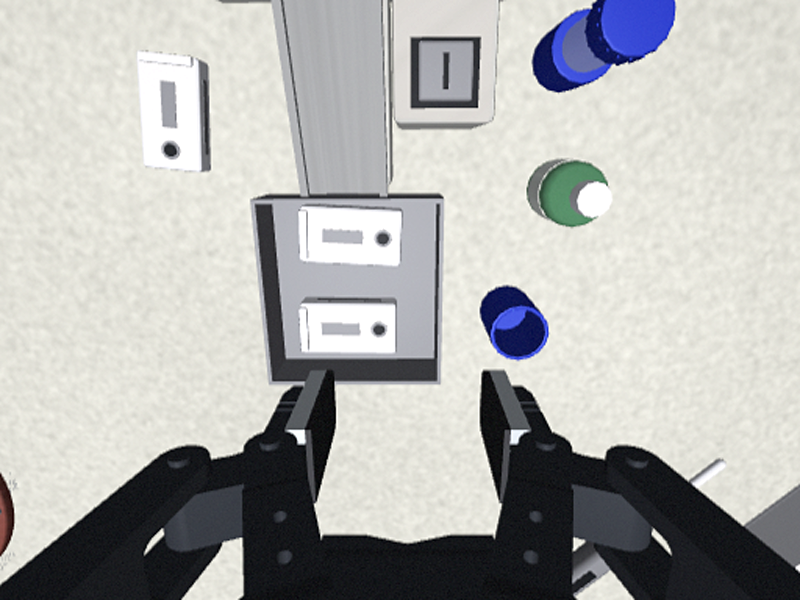

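The wrist view is sharp. The key is centred at (446,72), the ledge front corners are at (397,123) and (493,123), and the chute's lower edge is near row 195 between columns 300 and 388. The fingers come down at about columns 317 and 500. I'll refit with these points.

Run:
```python
from h import *
from scipy.optimize import least_squares
c=np.load('wc.npy',allow_pickle=True).item()
P=np.array([[-.055,-.062,.0925],[-.081,-.033,.084],[-.081,-.091,.084],[-.122,.028,.0595],[-.122,-.028,.0595]])
u=np.array([[446,72],[397,123],[493,123],[301,195],[388,195]])/1.5625
r=lambda p:(proj('w',world(p,P),c)-u).ravel()
s=least_squares(r,[.6,.028,.876],loss='soft_l1'); p=s.x; print(p,np.degrees(p[2])); print((s.fun.reshape(-1,2)*1.5625).round(1))
np.save('p.npy',p)
tcp=np.array([.5205,-.1289]); yaw=np.arctan2(.76767,.64084)
for t in ([-.060,-.031],):
    w=world(p,[*t,0])[:2]; d=w-tcp; print('target',w,'tool dx,dy',d@[np.cos(yaw),np.sin(yaw)],d@[np.sin(yaw),-np.cos(yaw)])
```

```text
[0.59786828 0.03022848 0.88540254] 50.729828906326986
[[ 0.  -0.5]
 [-3.6  1.4]
 [ 2.2  0.3]
 [ 0.2 -0. ]
 [-0.1 -1. ]]
target [ 0.58388887 -0.03584403] tool dx,dy 0.11205878584203137 -0.010972293267002439
```

>>> move_arm(
  targets=[
    [[56,0.0467,-0.0045,0,-0.1],[56,0.0467,-0.0045,0,0],[56,0.0467,-0.0045,0,0],[56,0.0467,-0.0045,0,0],[56,0,0,0,0]],
  ],
)

```text
time: 2.48
tool_pos: [0.5849, -0.0321, 0.2562]
tool_rot: [-0.001, 0.903, 0.431, 0.001]
contact_force: [-0.2, -0.0, 1.1]
gripper_width: 0.561
grasp_force: 0.0
```

>>> move_arm(
  targets=[
    [[56,0,0,0.04,0],[56,0,0,0.04,0],[56,0,0,0.04,0],[56,0,0,0.04,0],[56,0,0,0.02,0]],
  ],
)

```text
time: 2.9
tool_pos: [0.5812, -0.0355, 0.1447]
tool_rot: [-0.001, 0.903, 0.429, -0.002]
contact_force: [-1.0, 1.0, -0.7]
gripper_width: 0.561
grasp_force: 0.0
```

>>> move_arm(
  targets=[
    [[56,0,0,0,0],[56,0,0,0,0]],
  ],
)

```text
time: 3.07
tool_pos: [0.583, -0.0356, 0.1482]
tool_rot: [-0.0, 0.903, 0.429, -0.0]
contact_force: [-0.4, 0.3, -0.2]
gripper_width: 0.564
grasp_force: 0.0
```

Run:
```python
from h import *
from plant import state, grab_frame
import cv2
s=state(); p=np.load('p.npy'); d=s['tool_pos'][:2]-p[:2]; c,sn=np.cos(p[2]),np.sin(p[2])
R=Ro.from_quat(np.roll(s['tool_rot'],-1)).as_matrix()
print(s['time'],s['tool_pos'],'reader',c*d[0]+sn*d[1],-sn*d[0]+c*d[1],np.degrees(np.arctan2(R[1,0],R[0,0])),s['contact_force'])
a=grab_frame('wrist')[:,:,::-1]; b=grab_frame('side')[110:230,200:310][:,:,::-1]
a=cv2.resize(a,(512,384)); b=cv2.resize(b,(288,314),interpolation=cv2.INTER_CUBIC); b=cv2.copyMakeBorder(b,0,70,0,0,cv2.BORDER_CONSTANT)
cv2.imwrite('pics/w1.png',cv2.convertScaleAbs(np.hstack([a,b]),alpha=1.4))
```

```text
3.0667 [ 0.58303595 -0.03564414  0.14818799] reader -0.060385130567609156 -0.030213166564455808 50.82372748241753 [-0.38180769  0.30695677 -0.20503228]
```

View pics/w1.png

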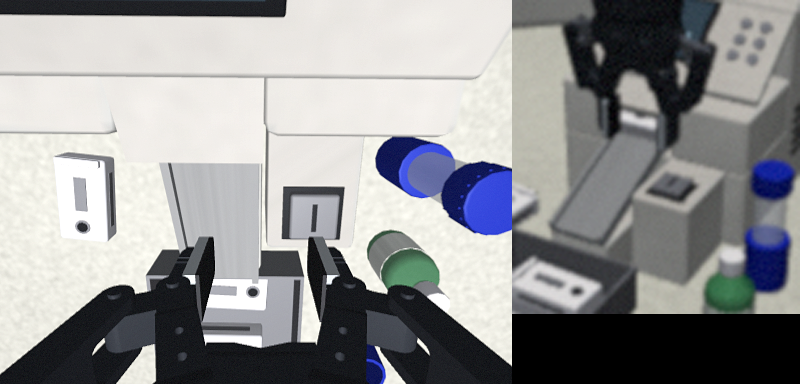

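The fingers sit low over the chute and key. In the wrist view the pad tips are near (213,237) and (308,237), and the key is centred at (314,215). I'll work out the tip geometry before descending.

Run:
```python
from h import *
from plant import state
s=state(); c=get_calibration('wrist'); R=Ro.from_quat(np.roll(s['tool_rot'],-1)).as_matrix()
for z in(.015,.02,.025):
  for g in(.022,.0238,.026):
    print(z,g,proj('w',np.array([s['tool_pos']+R@[.011,y,z] for y in(-g,g)]),c).round(0).tolist())
p=np.load('p.npy'); print(proj('w',world(p,[[-.055,-.062,.0925],[-.055+.015,-.047,.0925]]),c))
```

```text
0.015 0.022 [[216.0, 241.0], [308.0, 241.0]]
0.015 0.0238 [[213.0, 241.0], [312.0, 241.0]]
0.015 0.026 [[208.0, 241.0], [317.0, 241.0]]
0.02 0.022 [[218.0, 237.0], [307.0, 237.0]]
0.02 0.0238 [[214.0, 237.0], [310.0, 237.0]]
0.02 0.026 [[210.0, 237.0], [315.0, 237.0]]
0.025 0.022 [[219.0, 232.0], [305.0, 232.0]]
0.025 0.0238 [[216.0, 232.0], [309.0, 232.0]]
0.025 0.026 [[211.0, 232.0], [313.0, 232.0]]
[[311.08940488 219.29359533]
 [287.57332138 196.27929549]]
```

>>> move_arm(
  targets=[
    [[56,0.003,0,0.025,0],[56,0,0,0.025,0],[56,0,0,0,0],[56,0,0,0,0],[56,0,0,0,0]],
  ],
)

```text
time: 3.58
tool_pos: [0.5854, -0.0342, 0.1202]
tool_rot: [0.001, 0.903, 0.429, 0.001]
contact_force: [1.3, 0.4, 0.4]
gripper_width: 0.561
grasp_force: 0.0
```

>>> move_arm(
  targets=[
    [[56,0,0,0.006,0],[56,0,0,0.003,0],[56,0,0,0,0],[56,0,0,0,0],[56,0,0,0,0]],
  ],
)

```text
time: 4.0
tool_pos: [0.5851, -0.0341, 0.1137]
tool_rot: [0.001, 0.903, 0.429, 0.001]
contact_force: [1.7, 0.0, 1.2]
gripper_width: 0.558
grasp_force: 0.9
```

>>> move_arm(
  targets=[
    [[56,0,0,0.007,0],[56,0,0,0,0],[56,0,0,0,0],[56,0,0,0,0]],
  ],
)

```text
time: 4.33
tool_pos: [0.585, -0.0341, 0.1092]
tool_rot: [0.0, 0.903, 0.429, 0.001]
contact_force: [0.7, -0.5, 3.3]
gripper_width: 0.561
grasp_force: 2.0
```

Run:
```python
from plant import state, grab_frame
import cv2,numpy as np
s=state(); print(s['tool_pos'],s['contact_force'],s['grasp_force'])
a=grab_frame('wrist')[:,:,::-1]; b=grab_frame('side')[110:230,200:310][:,:,::-1]
b=cv2.resize(b,(288,314),interpolation=cv2.INTER_CUBIC); b=cv2.copyMakeBorder(b,0,70,0,0,cv2.BORDER_CONSTANT)
cv2.imwrite('pics/w2.png',cv2.convertScaleAbs(np.hstack([a,b]),alpha=1.4))
```

```text
[ 0.58496344 -0.03413111  0.10922018] [ 0.71584596 -0.47285042  3.33446538] 2.0455431576738192
```

View pics/w2.png

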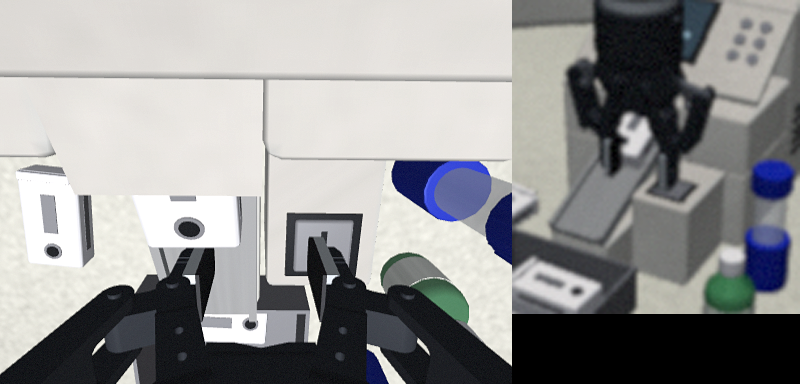

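The cassette has popped out about 30 mm. It lies on the chute with its front edge (row ~247, columns 158–240) against the left finger, and the key is down at about 3.3 N. I'll let it settle and check that it's at rest.

>>> move_arm(
  targets=[
    [[56,0,0,0,0],[56,0,0,0,0],[56,0,0,0,0],[56,0,0,0,0],[56,0,0,0,0]],
  ],
)

```text
time: 4.85
tool_pos: [0.5848, -0.0341, 0.109]
tool_rot: [0.0, 0.903, 0.429, 0.0]
contact_force: [2.6, -0.8, 3.0]
gripper_width: 0.561
grasp_force: 2.0
```

Run:
```python
from plant import state, grab_frame
import cv2,numpy as np
a=cv2.imread('pics/w2.png')[190:260,130:250]
b=grab_frame('wrist')[:,:,::-1]; b=cv2.convertScaleAbs(b,alpha=1.4)[190:260,130:250]
d=cv2.absdiff(a,b); print(d.mean(),(d.max(2)>60).sum()); s=state(); print(s['time'],s['tool_pos'],s['contact_force'])
cv2.imwrite('pics/cmp.png',cv2.resize(np.hstack([a,b]),None,fx=3,fy=3))
```

```text
1.580079365079365 4
4.9 [ 0.58475886 -0.03410208  0.10895686] [ 3.14477008 -0.63763669  3.35162924]
```

View pics/cmp.png

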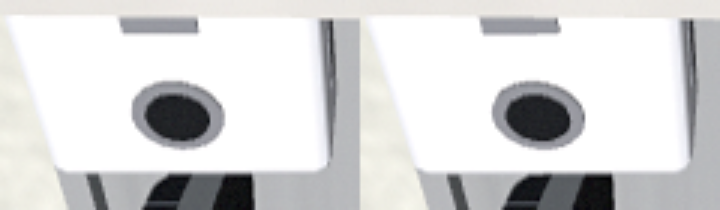

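The two frames, about 0.5 s apart, match: the cassette's front edge is at the same row, against the finger. It's at rest, so I'm handing in.

```bash
python3 -c "from plant import job; print(job.job_done())"
```

```text
the job is handed in; nothing more can be done
None
```

I pressed the eject key down with one fingertip and handed the job in at about 4.9 s with the cassette at rest on the chute, held by the other finger; the judge's verdict was not shown.

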